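# Put the milling tool set away: taper in its stand, spanner in its cut-out

### The arm

A 6-joint arm with a two-finger parallel gripper is mounted at the origin on a cart in front of the work surface, level with it; the furniture and walls round the work are solid. World frame = base frame: x ahead of the robot, y to its left, z up, the work surface at z = 0. Lengths are in m, angles in rad, forces in N, time in s.
With the tool pointing down it reaches from about 0.375 to 0.9 m from the base axis. Payload 3.1 kg.
Tool frame: the origin (TCP) lies between the finger pads; the fingertips stand 8 mm ahead of it and the grasp point (between the pads) lies 11 mm behind it; z points along the fingers, y is the line along which they close (so a half turn about z gives the same grasp; the last joint's range is limited). The gripper opens to 85 mm and grips with 20 to 120 N. Pads are 22 mm wide; open, the fingers measure 114 mm over their backs; the gripper's body (76 mm by 85 mm) begins 54 mm behind the grasp point. The pads swing forward as they close: fully open they stand 13 mm farther back than shut.
Start: joints at [-1.349, 0.527, 1.433, -0, 1.181, -0.178], TCP at [0.243, -0.576, 0.239] pointing down, gripper open.
Joint ranges: [-3.08, 3.08], [-0.75, 2.2], [0.22, 2.44], [-1.43, 4.57], [0, 2.65], [-2.85, 2.85]. Speed limits (rad/s): [2.79, 2.79, 3.14, 3.14, 3.14, 3.14].

### API

Orientations are given as a unit quaternion [x, y, z, w].
In Python, from station import readout, cams, sign_off gives the robot as it stands.
- The arm moves only by the tool send_rows, never from a script. Its argument "commands" is text: rows parted by semicolons, each of 5 numbers parted by spaces: the finger opening in mm, from 0 to 85.4, then the shift along the tool's x, y, z each as a share of 0.02 m, from -1 to 1, then the turn about the tool's z as a share of 4 degrees, from -1 to 1. In form: grip dx dy dz spin; .... A call has 1 to 20 rows; each row shifts and turns the commanded pose from where the row before left it, along the tool's axes as they then stand; what a row does not reach is not made up. A row lasts 1/12 s, in which the tool goes at most 41.7 mm and 7.16 degrees, less where a joint would pass 70% of its speed; a pose out of reach is approached as far as the arm can. A call with a number of a shift or a turn outside -1 to 1 is refused whole. A call with a gripper value outside its range is refused whole. The fingers move at their own pace and stop on an object; "grip_force" is the grip in N (left out, the last holds). Time passes only in rows, so rows that do not move let the fingers close. It gives the time, the measured TCP pose, the force, the opening and the grip force at its end, in the units of the state.
- readout.sense(): the state, without advancing time (a new reading comes with each control period).
- cams.snapshot(name): name is "side" or "top" or "wrist"; returns a dict with "pixels" (480x640x3 uint8, red, green, blue), "intrinsics" (3x3 intrinsics, pixels), "dist" ([k1, k2, p1, p2, k3] as OpenCV has them; the pictures are not rectified), "eye" and "rotation" of the camera in the world. Camera axes: x right, y down, z forward; pixel columns grow to the right and rows downward; lengths in m; the calibration is good to about 2 mm. A picture is of the moment at which its call begins. There is no depth.
- sign_off(): hands the job in; it is judged then, once.
The state is a dict: "t": time; "q": joint angles; "qd": joint speeds; "tau": joint torques, N m; "tcp_pos": TCP position; "tool_rot": TCP orientation; "force": force on the tool from outside, world axes, zero at the start; "ft_torque": the same for the moment, N m; "finger_gap": opening from 0.0 (shut) to 1.0 (fully open); "gripper_force": force on a finger pad.
Only numpy, scipy, OpenCV 4.12 (cv2) and the standard library are available. Lean on these libraries where they do the work, as an engineer would, in place of code of your own. Each camera call takes 0.05 s, during which the arm holds its last target. There are 200 camera calls.

### The job

Put the small milling tool set away: take the tapered tool holder from the sloping rest and stand it upright in the conical socket of the blue stand, taper down and fully home, then let go. Also lay the spanner flat in its cut-out in the black and yellow tray, head in the wide part of the pocket. Do either first, do not drop them, and leave the mug, the dropper bottle and the tape roll where they are.

Things in the scene. Friction and masses are not known exactly. Their poses are not given: they have to be found in the camera images.
- holder: Steel tool holder, 116 mm long, 0.3 to 0.4 kg, round about its z axis. Origin on the axis at the taper's small end, +z toward the cutter end. Taper 18 mm diameter at z = 0 to 32 mm at z = 48 mm; flange 46 mm diameter, z = 50 to 63; body and dark nut 38 mm diameter, z = 63 to 102; cutter stub 8 mm diameter up to 116. At first it reclines 45 degrees from vertical on the rest, small end low.
- holder_gauge (a point): Point on the holder's axis at the large end of its taper (48 mm from the small end, diameter 32 mm).
- holder_grip (a point): Point on the holder's axis, 88 mm from the small end, in the 38 mm thick body that is to be gripped (above the flange).
- rest: Fixed grey rest, base 150 x 70 mm (x -80 to 70), origin under it at table height. On its orange saddles the holder's small end is at (42, 0, 32) mm in the rest's frame and its axis rises at 45 degrees toward the rest's -x; grip point at (-20, 0, 94). The saddles lie below the axis, so the +y and -y sides of the 38 mm body are free for fingers. The holder lifts straight up.
- stand: Fixed blue round stand, 68 mm diameter on a 96 mm square plate, 64 mm high; origin under its middle at table height, z up. In its top opens a vertical conical socket that matches the holder's taper: 32 mm at the mouth, 52 mm deep. The seated taper hangs by its cone: gauge point at the mouth within 1.5 mm, flange 1 to 4 mm above the stand's top.
- socket_mouth (a point): Centre of the socket's mouth, on the stand's top, 64 mm above the table.
- spanner: Loose flat steel open-ended spanner, 136 mm long, 10 mm thick, 0.11 kg, lying on the table. Origin on the underside of the shank; +x toward the head, z up. Shank 14 mm wide, x = -66 to 32 mm (grip across it near x = 0); two-pronged head 36 mm wide, x = 32 to 70 mm.
- spanner_head (a point): Point in the spanner's head, 50 mm from its origin toward the head, at half its thickness (5 mm up).
- tray: Fixed cut-out tray, 184 x 92 mm, yellow base with black walls up to 14 mm high; origin under the pocket's middle at table height. The spanner's +x belongs along the tray's +x. Floor 6 mm up; tail slot 20 mm wide, x = -71 to -20 mm; neck 20 mm wide, x = 20 to 28.5; head pocket 43 mm wide, x = 28.5 to 76. An open channel at floor level, x = -20 to 20, crosses the tray for the fingers.
- pocket_mid (a point): Point on the pocket's floor (6 mm above the table) where the spanner's origin belongs.
- pocket_head (a point): Point where the spanner's head point (point spanner_head) belongs, 50 mm along the tray's +x from the pocket's middle.
- mug: White spotted mug, 82 mm diameter, 117 mm over the handle, 91 mm high, origin under its middle; leave alone.
- dropper_bottle: Small brown dropper bottle, 33 mm diameter, 102 mm high, origin under its middle; leave alone.
- tape_roll: Roll of masking tape lying flat, 104 mm diameter, 25 mm high, origin under its middle; leave alone.
There are look-alikes about, which are no part of the job. Leave any green look-alike of the holder alone.

How it is judged:
At the end, for the whole second after the job is handed in: Holder taper down in the socket: gauge point within 3 mm of its axis and 4 mm of the mouth's height, tilt under 0.06 rad. Spanner flat on the pocket floor (3 mm, 0.05 rad), its origin within 7 mm and head within 8 mm of their places. Both at rest (horizontal distance between holder_gauge and socket_mouth below 0.003 m and z of holder_gauge in the frame of socket_mouth between -0.004 and 0.004 m and z of holder_grip in the frame of socket_mouth above 0.035 m and angle between holder's own z axis and vertical below 0.06 rad and horizontal distance between spanner and pocket_mid below 0.007 m and horizontal distance between spanner_head and pocket_head below 0.008 m and z of spanner_head in the frame of pocket_head below 0.003 m and angle between spanner's own z axis and vertical below 0.05 rad and linear speed of each of holder, spanner below 0.02 m/s); the robot touches nothing.
It fails at once if the holder is dropped: it moves faster than 0.5 m/s while the fingers do not touch it (linear speed of holder above 0.5 m/s and contact force between the fingers and holder below 0.05 N).
It fails at once if the spanner is dropped: it moves faster than 0.5 m/s while the fingers do not touch it (linear speed of spanner above 0.5 m/s and contact force between the fingers and spanner below 0.05 N).
It fails at once if the mug is moved more than 30 mm (distance of mug from where it was at the start of the episode above 0.03 m).
It fails at once if the dropper bottle is moved more than 30 mm (distance of dropper_bottle from where it was at the start of the episode above 0.03 m).
It fails at once if the tape roll is moved more than 30 mm (distance of tape_roll from where it was at the start of the episode above 0.03 m).
It also fails if it takes over 62 s, if anything falls off the work surface, if the arm or the gripper's body presses on something with over 40 N, if the wrist force passes 120 N, or if a joint passes its speed limit or range.

## Working session

There is one attempt and no reset: what is moved stays moved. The work goes in short steps, Python scripts to look and compute and a tool call to move; the robot and the scene stay as the last step left them, time stands still between calls to the robot, and variables do not carry over. Pictures are saved under pics/ and viewed, at most 10 in all, crops included, and the job is handed in when it is done.

Besides the shell and the picture viewer there is one more tool, called after "Call:" by a JSON object that holds its "api" and its "payload". send_rows: Moves the arm, as the interface text tells. Its arguments: {"type":"object","properties":{"commands":{"type":"string"},"grip_force":{"type":"number"}},"required":["commands"]}

```bash
ls; mkdir -p pics; cat > h.py <<'E'
import numpy as np, cv2
from station import readout, cams
def snap(n, f=None):
    s=cams.snapshot(n)
    if f: cv2.imwrite('pics/'+f, cv2.cvtColor(s['pixels'],cv2.COLOR_RGB2BGR))
    return s
def ray(s,uv):
    p=cv2.undistortPoints(np.array(uv,float).reshape(-1,1,2),np.array(s['intrinsics']),np.array(s['dist'])).reshape(-1,2)
    d=np.c_[p,np.ones(len(p))]@np.array(s['rotation']).T
    return np.array(s['eye']),d
def onz(s,uv,z):
    e,d=ray(s,uv); return e+d*((z-e[2])/d[:,2])[:,None]
def tri(s1,a,s2,b):
    e1,d1=ray(s1,a);e2,d2=ray(s2,b);o=[]
    for x,y in zip(d1,d2):
        t=np.linalg.lstsq(np.c_[x,-y],e2-e1,rcond=None)[0]
        o.append(((e1+x*t[0])+(e2+y*t[1]))/2)
    return np.array(o)
def proj(s,P):
    R=np.array(s['rotation']).T
    return cv2.projectPoints(np.array(P,float).reshape(-1,3),cv2.Rodrigues(R)[0],-R@np.array(s['eye']),np.array(s['intrinsics']),np.array(s['dist']))[0].reshape(-1,2)
E
python3 - <<'E'
from h import *
for n in('top','side'):
    s=snap(n,n+'0.png'); print(n,s['eye'],np.round(s['rotation'],3).tolist(),s['intrinsics'])
print(readout.sense())
E
```

```text
pics
top [0.53729435 0.0741359  1.22149948] [0.711, -0.703, 0.022, -0.022] [[461.78449801   0.         320.43801971]
 [  0.         461.78449801 247.33879922]
 [  0.           0.           1.        ]]
side [ 0.25258806 -1.26873308  0.7892236 ] [0.848, -0.101, 0.074, -0.515] [[614.40109954   0.         315.61388048]
 [  0.         614.40109954 234.61928735]
 [  0.           0.           1.        ]]
{'t': 0.1, 'q': array([-1.34948178e+00,  5.28368185e-01,  1.43376696e+00,  1.96038165e-06,
        1.18138558e+00, -1.78547596e-01]), 'qd': array([ 0.00043718, -0.00158581, -0.00332285,  0.00058758, -0.00067136,
        0.00093353]), 'tau': array([ 1.32937898e-04, -4.43302882e+01, -1.78586197e+01, -1.26551690e-04,
        3.88821383e-03, -2.04069516e-05]), 'tcp_pos': array([ 0.24316926, -0.57508292,  0.23843682]), 'tool_rot': array([ 9.80079888e-01,  1.98601318e-01, -1.97065647e-05, -9.63831997e-04]), 'force': array([-0.17715004,  0.63967941, -0.21360378]), 'ft_torque': array([-0.05669236,  0.05889625,  0.01024434]), 'gripper_force': 0.0, 'finger_gap': 0.9969528421195427}
```

```bash
python3 - <<'E'
t=open('h.py').read()
t=t.replace("from station","from scipy.spatial.transform import Rotation as Ro\nfrom station").replace("    if f:","    s['rotation']=Ro.from_quat(s['rotation']).as_matrix()\n    if f:")
open('h.py','w').write(t)
E
```

```text
(no output)
```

View pics/top0.png

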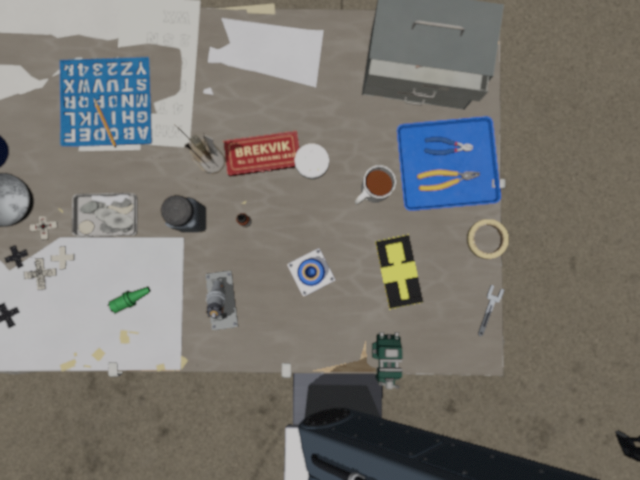

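View pics/side0.png

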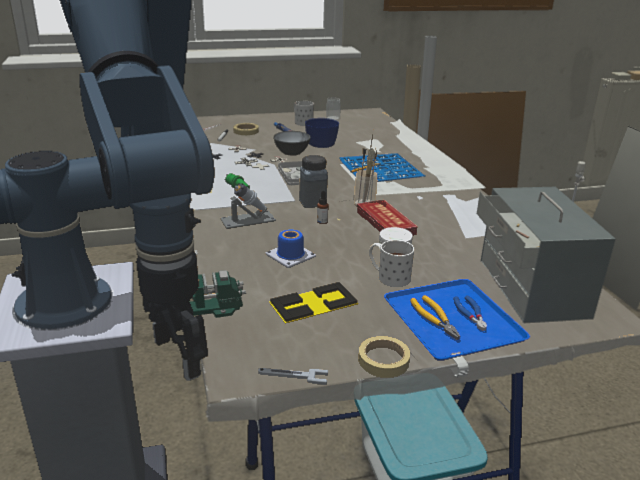

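Top: spanner at (491,310), head up (497,293); tray (400,271); stand (312,271); rest with holder (220,300), dark nut about (214,312); dropper bottle (244,219), mug (378,182), tape (488,238). Side: rest at (247,205), stand (291,247), tray (313,301), spanner (293,375).

```bash
python3 - <<'E'
from h import *
s=snap('top'); im=s['pixels']; hsv=cv2.cvtColor(im,cv2.COLOR_RGB2HSV)
def box(m,x0,y0,x1,y1):
    w=np.zeros(m.shape,np.uint8); w[y0:y1,x0:x1]=m[y0:y1,x0:x1]*255
    c=max(cv2.findContours(w,cv2.RETR_EXTERNAL,cv2.CHAIN_APPROX_NONE)[0],key=cv2.contourArea)
    return c,w
H,S,V=[hsv[...,i].astype(int) for i in range(3)]
def rep(n,c,z):
    r=cv2.minAreaRect(c); b=cv2.boxPoints(r); P=onz(s,b,z); C=P.mean(0)
    e=[P[1]-P[0],P[2]-P[1]]; L=[np.linalg.norm(x) for x in e]; l=e[int(np.argmax(L))]
    print(n,cv2.contourArea(c),'px',np.round(r[0],1),'C',C.round(4),'LW',np.round(L,4),'ang',np.degrees(np.arctan2(l[1],l[0])).round(1))
blk=((V<60)|((H>20)&(H<35)&(S>150)))
c,w=box(blk,365,225,435,318); rep('tray',c,.012)
yel=((H>20)&(H<35)&(S>150)); c,w=box(yel,365,225,435,318); rep('yel',c,.006)
m=cv2.moments(w,True); print(onz(s,[[m['m10']/m['m00'],m['m01']/m['m00']]],.006).round(4))
blue=((H>100)&(H<130)&(S>120)); c,w=box(blue,280,240,345,305); rep('blue',c,.064)
plate=((V>170)&(S<50))|blue; c,w=box(plate,280,240,345,305); rep('plate',c,.006)
print(hsv[310,487],hsv[300,470],hsv[322,483])
d=np.abs(im[...].astype(int)-cv2.medianBlur(im,31).astype(int)).sum(2)
c,w=box((d>45),472,278,510,342); rep('span',c,.008)
g=d>40
c,w=box(d>40,198,262,246,336); rep('rest',c,.005)
tiles=[(190,255,290,330),(270,235,370,310),(350,235,450,310),(440,275,540,350)]
T=[cv2.resize(im[a:b2,x:x2],(400,300),interpolation=cv2.INTER_CUBIC) for x,a,x2,b2 in tiles]
o=np.vstack([np.hstack(T[:2]),np.hstack(T[2:])]); cv2.imwrite('pics/tiles.png',o[...,::-1])
E
```

```text
tray 486.0 px [403.6 292.4] C [ 0.4981 -0.1426  0.012 ] LW [0.0844 0.0603] ang -78.0Traceback (most recent call last):
  File "<stdin>", line 14, in <module>
  File "<stdin>", line 5, in box
ValueError: max() iterable argument is empty
```

```bash
cat > m.py <<'E'
from h import *
s=snap('top'); im=s['pixels']; hsv=cv2.cvtColor(im,cv2.COLOR_RGB2HSV)
def box(m,x0,y0,x1,y1):
    w=np.zeros(m.shape,np.uint8); w[y0:y1,x0:x1]=m[y0:y1,x0:x1]*255
    c=max(cv2.findContours(w,cv2.RETR_EXTERNAL,cv2.CHAIN_APPROX_NONE)[0]+(np.zeros((1,1,2),np.int32),),key=cv2.contourArea)
    return c,w
H,S,V=[hsv[...,i].astype(int) for i in range(3)]
def rep(n,c,z):
    r=cv2.minAreaRect(c); b=cv2.boxPoints(r); P=onz(s,b,z); C=P.mean(0)
    e=[P[1]-P[0],P[2]-P[1]]; L=[np.linalg.norm(x) for x in e]; l=e[int(np.argmax(L))]
    print(n,cv2.contourArea(c),'px',np.round(r[0],1),'C',C.round(4),'LW',np.round(L,4),'ang',np.degrees(np.arctan2(l[1],l[0])).round(1))
tiles=[(190,255,290,330),(270,235,370,310),(350,235,450,310),(440,275,540,350)]
T=[cv2.resize(im[a:b2,x:x2],(400,300),interpolation=cv2.INTER_CUBIC) for x,a,x2,b2 in tiles]
o=np.vstack([np.hstack(T[:2]),np.hstack(T[2:])]); cv2.imwrite('pics/tiles.png',o[...,::-1])
for u,v in[(400,270),(385,250),(487,318),(470,300),(312,257),(297,270),(230,310),(240,300)]: print(u,v,hsv[v,u])
yel=(H>20)&(H<40)&(S>110)&(V>120)
c,w=box(yel|(V<70),365,225,435,318); rep('tray',c,.012)
c,w=box(yel,365,225,435,318); rep('yel',c,.006)
blue=((H>100)&(H<130)&(S>120)); c,w=box(blue,280,240,345,305); rep('blue',c,.064)
plate=((V>150)&(S<60))|blue; c,w=box(plate,280,240,345,305); rep('plate',c,.006)
d=np.abs(im.astype(int)-cv2.medianBlur(im,31).astype(int)).sum(2)
c,w=box(d>45,472,278,510,342); rep('span',c,.008)
c,w=box(d>40,198,262,246,336); rep('rest',c,.005)
E
python3 m.py
```

```text
400 270 [ 30 123 195]
385 250 [ 26 105  75]
487 318 [120   9  82]
470 300 [ 18  34 127]
312 257 [120  10 151]
297 270 [112  35 162]
230 310 [75  6 83]
240 300 [ 18  34 127]
tray 2084.0 px [398.8 271.5] C [ 0.5528 -0.1301  0.012 ] LW [0.088  0.1742] ang -168.2
yel 964.5 px [398.7 271.2] C [ 0.5535 -0.1309  0.006 ] LW [0.0884 0.1493] ang -168.8
blue 481.5 px [310.5 271.5] C [0.5489 0.0994 0.064 ] LW [0.0627 0.0625] ang -89.3
plate 1139.0 px [310.7 271.9] C [0.5485 0.1001 0.006 ] LW [0.0977 0.0976] ang -62.7
span 239.0 px [488.8 310.7] C [ 0.4538 -0.3637  0.008 ] LW [0.1331 0.0362] ang -21.1
rest 983.5 px [219.8 300.2] C [0.4723 0.3368 0.005 ] LW [0.0797 0.1455] ang -171.4
```

View pics/tiles.png

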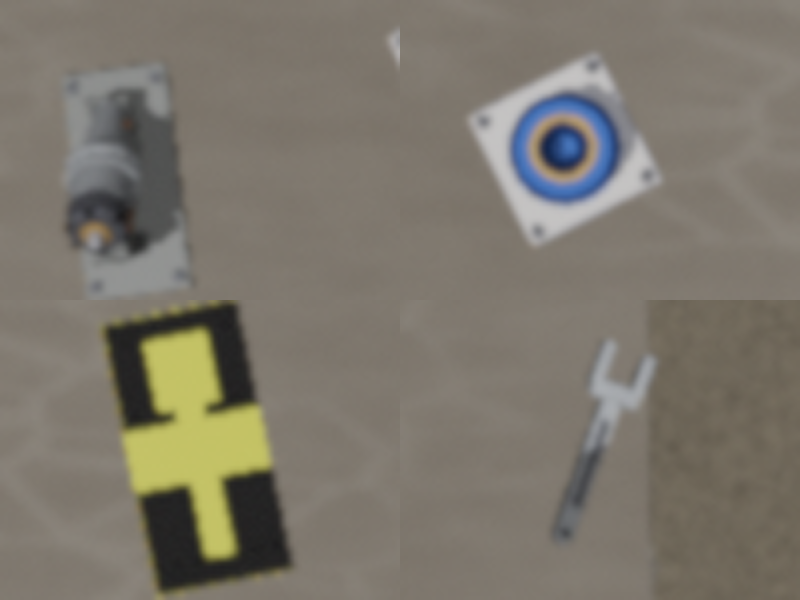

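Tiles: the holder's dark nut end is toward the robot (rest +x = world +x, about 8.6°). The tray's wide pocket is at its far end (about 11.5°), and the spanner head is far (about −21°). I'll go above the spanner.

```bash
cat >> h.py <<'E'
def plan(x,y,z,ang=None):
    s=readout.sense(); R=Ro.from_quat(s['tool_rot']).as_matrix(); a=np.degrees(np.arctan2(R[1,0],R[0,0]))
    if ang is None: ang=a
    sp=(a-ang+180)%360-180
    t=np.radians(ang); X=np.array([[np.cos(t),np.sin(t),0],[np.sin(t),-np.cos(t),0],[0,0,-1.]])
    d=np.array([x,y,z])-s['tcp_pos']
    print('t',round(s['t'],2),'ang',a.round(2),'spin/4',round(sp/4,2),'then shift/20mm',(X@d/.02).round(2),'(old frame',(R.T@d/.02).round(2),')')
E
python3 -c "
from h import *
plan(.453,-.3635,.14,-21.1)"
```

```text
t 0.2 ang 22.91 spin/4 11.0 then shift/20mm [  5.98 -13.66   4.94] (old frame [13.78 -5.66  4.95] )
```

Call:
{"api": "send_rows", "payload": {"commands": "85 0 0 0.45 1; 85 0 0 0.45 1; 85 0 0 0.45 1; 85 0 0 0.45 1; 85 0 0 0.45 1; 85 0 0 0.45 1; 85 0 0 0.45 1; 85 0 0 0.45 1; 85 0 0 0.45 1; 85 0 0 0.45 1; 85 0 0 0.45 1", "grip_force": 60}}

```text
t: 1.12
tcp_pos: [0.2433, -0.5755, 0.1396]
tool_rot: [0.983, -0.185, -0.0, -0.0]
force: [-0.0, -0.5, 0.2]
finger_gap: 1.001
gripper_force: 0.0
```

Call:
{"api": "send_rows", "payload": {"commands": "85 0.43 -0.97 0 0; 85 0.43 -0.97 0 0; 85 0.43 -0.97 0 0; 85 0.43 -0.97 0 0; 85 0.43 -0.97 0 0; 85 0.43 -0.97 0 0; 85 0.43 -0.97 0 0; 85 0.43 -0.97 0 0; 85 0.43 -0.97 0 0; 85 0.43 -0.97 0 0; 85 0.43 -0.97 0 0; 85 0.43 -0.97 0 0; 85 0.43 -0.97 0 0; 85 0.43 -0.97 0 0; 85 0 0 0 0; 85 0 0 0 0"}}

```text
t: 2.45
tcp_pos: [0.4539, -0.3648, 0.1402]
tool_rot: [0.983, -0.182, -0.0, 0.0]
force: [-0.8, 0.5, 0.2]
finger_gap: 0.997
gripper_force: 0.0
```

```bash
python3 -c "
from h import *
s=snap('wrist','w1.png'); print(s['eye'])
plan(.453,-.3635,.14,-21.1)
print(proj(s,[[.453,-.3635,.01]]))"
```

```text
[ 0.53139313 -0.39496403  0.27468934]
t 2.5 ang -21.03 spin/4 0.02 then shift/20mm [-0.06 -0.09  0.01] (old frame [-0.06 -0.09  0.01] )
[[317.03003229 231.31692804]]
```

View pics/w1.png

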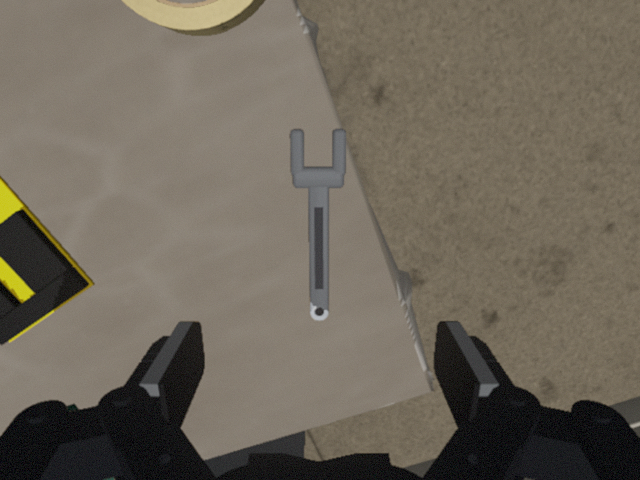

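The wrist view shows the spanner at (318,225): prong tips at (297,130) and (339,130), tail end at (319,318). It is nearly aligned with the tool.

```bash
python3 -c "
from h import *
s=snap('wrist')
im=cv2.cvtColor(s['pixels'],cv2.COLOR_RGB2HSV)
P=onz(s,[[297,130],[339.5,130],[319,319],[318,176]],.010); print(P.round(4))
h=(P[0]+P[1])/2; v=h-P[2]; print(np.linalg.norm(v),np.degrees(np.arctan2(v[1],v[0])))
u=v/np.linalg.norm(v); o=(h-u*.070+P[2]+u*.066)/2; print(o)
plan(o[0],o[1],.015)"
```

```text
[[ 0.5191 -0.3767  0.01  ]
 [ 0.5095 -0.4015  0.01  ]
 [ 0.3893 -0.3413  0.01  ]
 [ 0.4873 -0.3785  0.01  ]]
0.13380992430327912 -20.90318682059592
[ 0.44989605 -0.36448231  0.01      ]
t 2.55 ang -21.09 spin/4 0.0 then shift/20mm [-0.18 -0.02  6.26] (old frame [-0.18 -0.02  6.26] )
```

Call:
{"api": "send_rows", "payload": {"commands": "45 -0.18 0 0.9 0; 45 0 0 0.9 0; 45 0 0 0.9 0; 45 0 0 0.9 0; 45 0 0 0.9 0; 45 0 0 0.9 0; 45 0 0 0.5 0; 45 0 0 0.5 0; 45 0 0 0.05 0; 45 0 0 0 0; 0 0 0 0 0; 0 0 0 0 0; 0 0 0 0 0; 0 0 0 0 0; 0 0 0 0 0; 0 0 0 0 0", "grip_force": 60}}

```text
t: 3.88
tcp_pos: [0.4505, -0.3648, 0.0125]
tool_rot: [0.983, -0.183, 0.001, 0.001]
force: [-0.9, 0.1, 6.1]
finger_gap: 0.136
gripper_force: 59.5
```

Call:
{"api": "send_rows", "payload": {"commands": "0 0 0 -0.3 0; 0 0 0 -0.8 0; 0 0 0 -1 0; 0 0 0 -1 0; 0 0 0 -1 0; 0 0 0 -1 0; 0 0 0 0 0"}}

```text
t: 4.47
tcp_pos: [0.4517, -0.366, 0.1171]
tool_rot: [0.983, -0.183, 0.003, 0.002]
force: [0.6, -1.4, -1.1]
finger_gap: 0.133
gripper_force: 58.7
```

```bash
python3 -c "
from h import *
print(readout.sense()['finger_gap'],readout.sense()['gripper_force'],readout.sense()['force'])
plan(.553,-.1305,.11,11.3)"
```

```text
0.1334127478725718 58.66868555545807 [ 0.58977161 -1.3679269  -1.14146248]
t 4.47 ang -21.08 spin/4 -8.09 then shift/20mm [  7.27 -10.55   0.36] (old frame [  0.49 -12.81   0.31] )
```

Call:
{"api": "send_rows", "payload": {"commands": "0 0 0 0 -0.9; 0 0 0 0 -0.9; 0 0 0 0 -0.9; 0 0 0 0 -0.9; 0 0 0 0 -0.9; 0 0 0 0 -0.9; 0 0 0 0 -0.9; 0 0 0 0 -0.9; 0 0 0 0 -0.9"}}

```text
t: 5.22
tcp_pos: [0.4495, -0.3637, 0.1123]
tool_rot: [0.995, 0.1, -0.0, -0.001]
force: [-0.2, 0.7, -1.7]
finger_gap: 0.13
gripper_force: 58.7
```

Call:
{"api": "send_rows", "payload": {"commands": "0 0.4 -0.5 0 0; 0 0.66 -0.96 0 0; 0 0.66 -0.96 0 0; 0 0.66 -0.96 0 0; 0 0.66 -0.96 0 0; 0 0.66 -0.96 0 0; 0 0.66 -0.96 0 0; 0 0.66 -0.96 0 0; 0 0.66 -0.96 0 0; 0 0.66 -0.96 0 0; 0 0.63 -0.96 0 0; 0 0.3 -0.45 0 0; 0 0 0 0 0; 0 0 0 0 0"}}

```text
t: 6.38
tcp_pos: [0.551, -0.1283, 0.113]
tool_rot: [0.995, 0.099, -0.0, 0.0]
force: [0.4, 0.1, -1.0]
finger_gap: 0.141
gripper_force: 58.7
```

```bash
python3 -c "
from h import *
s=snap('wrist','w2.png'); print(s['eye'])
plan(.553,-.1305,.11,11.3)"
```

```text
[ 0.63241523 -0.11189191  0.2474582 ]
t 6.43 ang 11.3 spin/4 0.0 then shift/20mm [0.09 0.09 0.15] (old frame [0.09 0.09 0.15] )
```

View pics/w2.png

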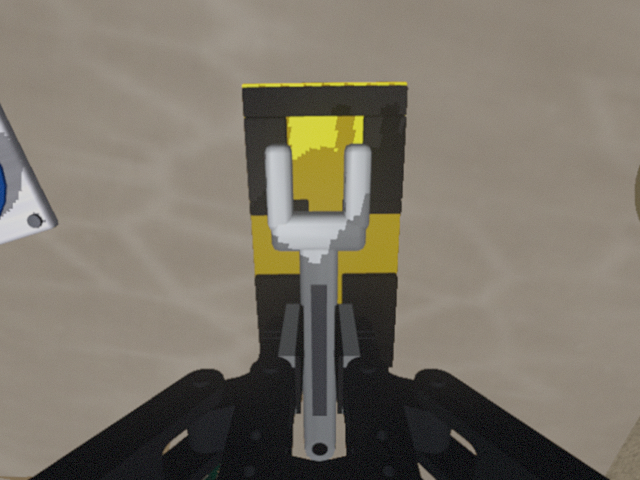

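The wrist view shows the spanner over the tray: prong tips (278,146) and (358,146), tail end (319,461). Tray pocket far corners are about (287,116) and (363,116), far outer corners (243,86) and (407,84), channel far edge y≈213 and near edge y≈273.

```bash
python3 -c "
from h import *
s=snap('wrist')
def fr(P,n):
    for p in P: print(n,p.round(4))
A=onz(s,[[287,116],[363.5,116]],.014); m=A.mean(0); v=A[0]-A[1]; print('pocket end',m,'w',np.linalg.norm(v),'ang',np.degrees(np.arctan2(v[1],v[0]))-90)
B=onz(s,[[250,213],[402,213]],.014); print('ch far',B.mean(0),np.linalg.norm(B[0]-B[1]))
C=onz(s,[[255,273],[397,273]],.006); print('ch near',C.mean(0),np.linalg.norm(C[0]-C[1]))
D=onz(s,[[243,87],[407,85]],.014); v=D[0]-D[1]; print('far',D.mean(0),np.linalg.norm(v),'ang',np.degrees(np.arctan2(v[1],v[0]))-90)
v=D.mean(0)-C.mean(0);print('axis ang',np.degrees(np.arctan2(v[1],v[0])))
h=onz(s,[[278,146],[358,146]],.1105); t=onz(s,[[319,461]],.1105)[0]; v=h.mean(0)-t; u=v/np.linalg.norm(v)
print('spanner L',np.linalg.norm(v),'ang',np.degrees(np.arctan2(v[1],v[0])),'origin',(h.mean(0)-.07*u+t+.066*u)/2)
"
```

```text
pocket end [ 0.62481967 -0.11788815  0.014     ] w 0.041819646885484445 ang 11.235734643081244
ch far [ 0.57116413 -0.12926595  0.014     ] 0.08952720458299847
ch near [ 0.53013734 -0.13778213  0.006     ] 0.09097921139450107
far [ 0.64006158 -0.11463259  0.014     ] 0.08788869167434753 ang 11.899153006896952
axis ang 11.89245034012942
spanner L 0.13518576934205828 ang 11.367297869972662 origin [ 0.54995565 -0.12906457  0.1105    ]
```

Call:
{"api": "send_rows", "payload": {"commands": "0 0 0.2 0.5 -0.06; 0 0 0 0.8 0; 0 0 0 0.8 0; 0 0 0 0.7 0; 0 0 0 0.5 0; 0 0 0 0.3 0; 0 0 0 0.3 0; 0 0 0 0 0; 0 0 0 0 0"}}

```text
t: 7.23
tcp_pos: [0.5521, -0.1331, 0.0353]
tool_rot: [0.995, 0.1, 0.0, 0.0]
force: [-1.0, -0.7, -0.7]
finger_gap: 0.135
gripper_force: 58.7
```

```bash
python3 -c "
from h import *
plan(.5504,-.1333,.0185,11.6)
s=snap('wrist')
z=readout.sense()['tcp_pos'][2]-.0025
print(proj(s,[[.5504+.07*.98,-.1333+.07*.2,z]]))
cv2.imwrite('pics/w3.png',s['pixels'][...,::-1])
"
```

```text
t 7.23 ang 11.53 spin/4 -0.02 then shift/20mm [-0.08 -0.01  0.84] (old frame [-0.08 -0.01  0.84] )
[[318.54527474 147.16334021]]
```

View pics/w3.png

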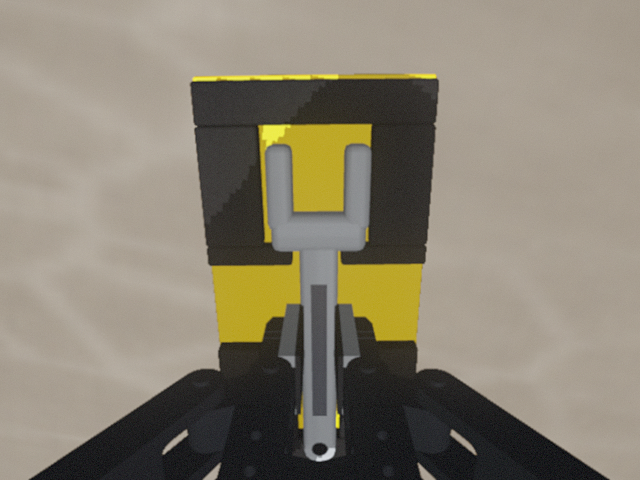

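The spanner sits about 1 mm right of the pocket's centre (pocket 259–372, neck 292–340, shank centre 319). I'll shift it slightly and lower it.

Call:
{"api": "send_rows", "payload": {"commands": "0 -0.05 -0.06 0.3 0; 0 0 0 0.3 0; 0 0 0 0.2 0; 0 0 0 0.05 0; 0 0 0 0 0"}}

```text
t: 7.7
tcp_pos: [0.5506, -0.1316, 0.0185]
tool_rot: [0.995, 0.101, -0.0, -0.0]
force: [-1.6, 0.5, 2.8]
finger_gap: 0.136
gripper_force: 59.2
```

Slight contact with the floor; release, raise and look.

Call:
{"api": "send_rows", "payload": {"commands": "30 0 0 0 0; 30 0 0 0 0; 30 0 0 0 0; 30 0 0 0 0; 30 0 0 -0.5 0; 30 0 0 -0.8 0; 30 0 0 -1 0; 30 0 0 -1 0; 30 0 0 -1 0; 30 0 0 -1 0; 30 0 0 -1 0; 85 0 0 -1 0; 85 0 0 0 0; 85 0 0 0 0"}}

```text
t: 8.87
tcp_pos: [0.5515, -0.1321, 0.166]
tool_rot: [0.995, 0.101, 0.002, 0.001]
force: [-0.3, -0.5, 0.1]
finger_gap: 0.764
gripper_force: 0.0
```

```bash
python3 -c "
from h import *
s=snap('wrist','w4.png')
plan(.4723,.3368,.22,8.6)
"
```

```text
t 8.92 ang 11.55 spin/4 0.74 then shift/20mm [ -0.37 -23.75  -2.76] (old frame [  0.86 -23.74  -2.77] )
```

View pics/w4.png

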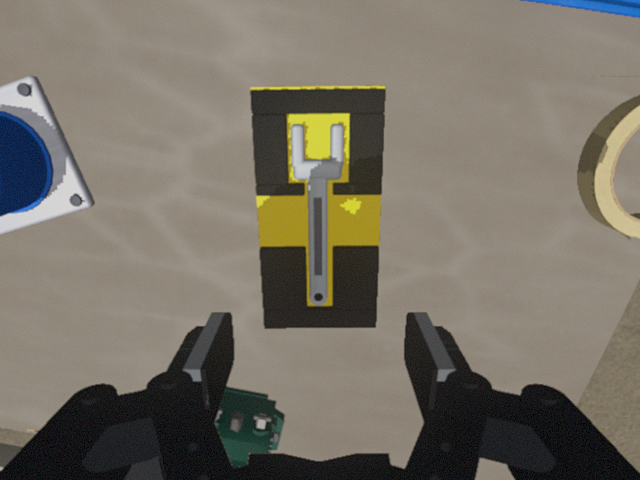

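The spanner lies flat in its cut-out: head (318,155) in the wide pocket (288–350), tail (318,297) in the slot. Next is the holder, with a look at the stand on the way.

Call:
{"api": "send_rows", "payload": {"commands": "85 0 -0.5 -0.4 0.2; 85 0 -0.97 -0.3 0.2; 85 0 -0.97 -0.3 0.2; 85 0 -0.97 -0.3 0.14; 85 0 -0.97 -0.3 0; 85 0 -0.97 -0.3 0; 85 0 -0.97 -0.3 0; 85 0 -0.97 -0.3 0; 85 0 -0.97 -0.2 0; 85 0 -0.97 0 0; 85 0 -0.97 0 0; 85 0 -0.97 0 0; 85 0 -0.6 0 0; 85 0 0 0 0; 85 0 0 0 0"}}

```text
t: 10.17
tcp_pos: [0.5133, 0.1007, 0.2175]
tool_rot: [0.997, 0.076, -0.001, 0.0]
force: [0.0, 0.3, 0.3]
finger_gap: 0.998
gripper_force: 0.0
```

```bash
python3 -c "
from h import *
s=snap('wrist','stand.png')
plan(.457,.335,.22,8.6)
"
```

```text
t 10.22 ang 8.61 spin/4 0.0 then shift/20mm [ -1.05 -12.03  -0.11] (old frame [ -1.04 -12.03  -0.12] )
```

Call:
{"api": "send_rows", "payload": {"commands": "85 -0.2 -0.9 0 0; 85 -0.3 -0.97 0 0; 85 -0.3 -0.97 0 0; 85 -0.3 -0.97 0 0; 85 0 -0.97 0 0; 85 0 -0.97 0 0; 85 0 -0.97 0 0; 85 0 -0.97 0 0; 85 0 -0.97 0 0; 85 0 -0.97 0 0; 85 0 -0.97 0 0; 85 0 -0.5 0 0; 85 0 0 0 0; 85 0 0 0 0"}}

```text
t: 11.38
tcp_pos: [0.4592, 0.3161, 0.218]
tool_rot: [0.997, 0.075, -0.0, 0.0]
force: [0.5, 0.1, 0.5]
finger_gap: 0.997
gripper_force: 0.0
```

```bash
python3 -c "
from h import *
s=snap('wrist','rest.png')
plan(.457,.335,.22,8.6); print(proj(s,[[.457,.335,.094],[.519,.344,.032]]))
a=cv2.imread('pics/stand.png');b=cv2.imread('pics/rest.png')
o=np.hstack([cv2.resize(a,(400,300)),cv2.resize(b,(400,300))]);
o=np.vstack([cv2.resize(a,None,fx=.75,fy=.75,)[:300].repeat(1,1),]) if 0 else o
cv2.imwrite('pics/sr.png',o)
"
```

```text
t 11.43 ang 8.55 spin/4 -0.01 then shift/20mm [ 0.04 -0.97 -0.1 ] (old frame [ 0.04 -0.97 -0.1 ] )
[[290.08999359 231.18918433]
 [294.01873064 127.37307047]]
```

View pics/sr.png

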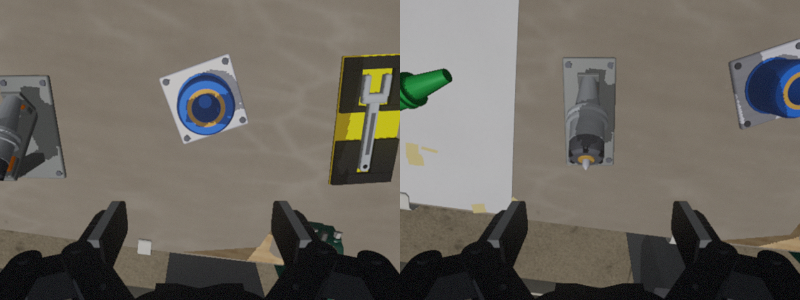

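Left half: the stand with its orange mouth ring at full px (412,215). Right half: rest base corners at about (326,116), (432,114), (330,332), (426,330), and the cutter tip at (372,332).

```bash
cat > m2.py <<'E'
from h import *
s=snap('wrist'); im=cv2.imread('pics/rest.png'); hsv=cv2.cvtColor(im,cv2.COLOR_BGR2HSV)
S=hsv[...,1].astype(int); w=np.zeros(S.shape,np.uint8); w[90:350,312:445]=(S[90:350,312:445]<22)*255
w=cv2.morphologyEx(w,cv2.MORPH_OPEN,np.ones((3,3)))
c=max(cv2.findContours(w,0,cv2.CHAIN_APPROX_NONE)[0],key=cv2.contourArea)
for z in(.006,.008):
    h=cv2.convexHull(c); q=cv2.approxPolyDP(h,6,True).reshape(-1,2); P=onz(s,q,z)
    print(z,q.tolist(),P.round(4).tolist(),[np.linalg.norm(P[i]-P[i-1]).round(4) for i in range(len(P))])
# holder silhouette: mid points of nut/flange rows
for v in (180,200,220,240,260,280,300,310,320,328): print(v,im[v,320:440:6].sum(1).tolist())
E
python3 m2.py
```

```text
0.006 [[314, 91], [345, 94], [339, 264], [312, 264]] [[0.5474, 0.3327, 0.006], [0.5489, 0.3079, 0.006], [0.4037, 0.2889, 0.006], [0.4001, 0.3132, 0.006]] [np.float64(0.1486), np.float64(0.0249), np.float64(0.1464), np.float64(0.0246)]
0.008 [[314, 91], [345, 94], [339, 264], [312, 264]] [[0.5474, 0.3327, 0.008], [0.5488, 0.308, 0.008], [0.4045, 0.2891, 0.008], [0.4009, 0.3133, 0.008]] [np.float64(0.1478), np.float64(0.0247), np.float64(0.1455), np.float64(0.0245)]
180 [271, 294, 222, 240, 305, 339, 337, 350, 334, 339, 337, 342, 339, 342, 339, 341, 341, 330, 334, 343]
200 [226, 222, 246, 235, 305, 341, 339, 336, 332, 330, 331, 342, 330, 342, 338, 344, 340, 336, 339, 342]
220 [229, 185, 223, 250, 333, 339, 347, 345, 340, 330, 357, 346, 349, 353, 335, 333, 338, 332, 338, 337]
240 [132, 203, 370, 365, 339, 347, 342, 323, 342, 340, 341, 337, 336, 346, 329, 337, 339, 334, 333, 327]
260 [95, 375, 315, 357, 345, 342, 349, 336, 352, 346, 339, 343, 345, 346, 353, 347, 332, 342, 338, 333]
280 [353, 353, 348, 342, 335, 347, 331, 352, 356, 346, 343, 339, 349, 343, 350, 342, 346, 342, 351, 350]
300 [351, 347, 346, 346, 339, 344, 346, 335, 341, 337, 340, 352, 355, 350, 354, 344, 346, 347, 348, 367]
310 [354, 343, 345, 353, 341, 348, 359, 347, 351, 352, 353, 342, 338, 348, 341, 349, 338, 348, 358, 363]
320 [355, 356, 350, 352, 348, 346, 342, 346, 350, 346, 350, 344, 349, 346, 342, 343, 354, 334, 336, 339]
328 [345, 352, 355, 352, 354, 354, 342, 349, 345, 339, 337, 343, 340, 344, 337, 338, 336, 341, 343, 348]
```

```bash
cat > m2.py <<'E'
from h import *
s=snap('wrist'); im=cv2.imread('pics/rest.png'); hsv=cv2.cvtColor(im,cv2.COLOR_BGR2HSV)
S=hsv[...,1].astype(int); w=np.zeros(S.shape,np.uint8); w[80:285,250:360]=(S[80:285,250:360]<22)*255
c=max(cv2.findContours(w,0,cv2.CHAIN_APPROX_NONE)[0],key=cv2.contourArea)
h=cv2.convexHull(c); q=cv2.approxPolyDP(h,6,True).reshape(-1,2); P=onz(s,q,.006)
print(q.tolist(),P.round(4).tolist(),[np.linalg.norm(P[i]-P[i-1]).round(4) for i in range(len(P))])
t=im[85:285,245:360]; T=cv2.resize(t,None,fx=3,fy=3,interpolation=cv2.INTER_CUBIC)
b=cv2.imread('pics/stand.png'); U=cv2.resize(b[80:240,245:405],None,fx=2.7,fy=2.7,interpolation=cv2.INTER_CUBIC)
o=np.zeros((600,800,3),np.uint8); o[:600,:345]=T; o[:432,350:782]=U; cv2.imwrite('pics/z.png',o)
E
python3 m2.py
```

```text
[[343, 92], [341, 261], [297, 272], [269, 264], [260, 93]] [[0.5501, 0.3096, 0.006], [0.4069, 0.2874, 0.006], [0.3902, 0.3256, 0.006], [0.3943, 0.3519, 0.006], [0.5397, 0.375, 0.006]] [np.float64(0.0663), np.float64(0.145), np.float64(0.0416), np.float64(0.0266), np.float64(0.1472)]
```

View pics/z.png

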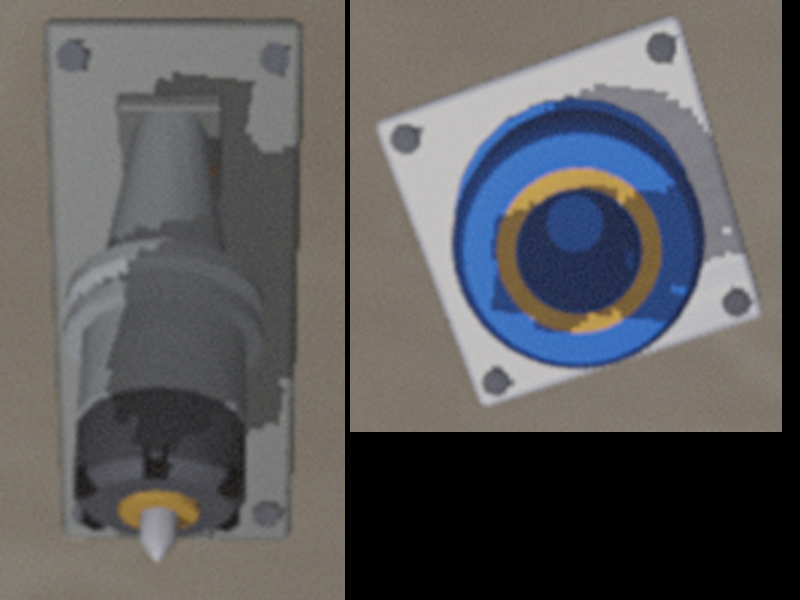

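```bash
cat > m3.py <<'E'
from h import *
s=snap('wrist'); r=readout.sense(); tc=r['tcp_pos']; R=Ro.from_quat(r['tool_rot']).as_matrix()
for z in (.004,.006,.008):
    P=onz(s,[[260.3,91.7],[345,91.7],[341,263.7],[267.7,263.7]],z)
    f=(P[0]+P[1])/2; n=(P[2]+P[3])/2; v=f-n; u=v/np.linalg.norm(v); a=np.degrees(np.arctan2(v[1],v[0]))
    o=(f-.07*u+n+.08*u)/2
    print(z,'rest L',np.linalg.norm(v),np.linalg.norm(P[0]-P[1]),np.linalg.norm(P[2]-P[3]),'ang',a,'origin',o.round(4),'grip',(o-.02*u).round(4))
tip=onz(s,[[297,271.7]],.114)[0]; print('tip',tip,'grip from tip',tip+.02*u)
t0=np.array([.457,.335,.22])-R@np.array([-1.04,-12.03,-.12])*.02; s2=dict(s); s2['eye']=np.array(s['eye'])+t0-tc
k=lambda x,y:((x-350)/2.7+245,y/2.7+80)
Q=onz(s2,[k(579,250),k(515,250),k(643,250),k(579,188),k(579,313),k(496,250),k(662,250)],.064)
print('mouth',Q[0],Q[3:5].mean(0),Q[1:3].mean(0),'d',np.linalg.norm(Q[1]-Q[2]),np.linalg.norm(Q[3]-Q[4]),np.linalg.norm(Q[5]-Q[6]),t0)
g=tip+.02*u; plan(g[0],g[1],.083,a)
E
python3 m3.py
```

```text
0.004 rest L 0.14875505385291213 0.06797614086940697 0.06719257981194758 ang 8.313883047384392 origin [0.4771 0.3315 0.004 ] grip [0.4573 0.3286 0.004 ]
0.006 rest L 0.14790188189780715 0.0675862694969466 0.06680720248726595 ang 8.313883047384412 origin [0.4775 0.3315 0.006 ] grip [0.4577 0.3286 0.006 ]
0.008 rest L 0.1470487099427021 0.06719639812448625 0.06642182516258431 ang 8.31388304738439 origin [0.4779 0.3315 0.008 ] grip [0.4581 0.3286 0.008 ]
tip [0.4374765  0.32639022 0.114     ] grip from tip [0.45726632 0.32928214 0.114     ]
mouth [0.54834753 0.09748269 0.064     ] [0.54793826 0.09741762 0.064     ] [0.54835388 0.09748069 0.064     ] d 0.03333366239460355 0.03265013193639077 0.04323307575120547 [0.51315478 0.10012113 0.21769383]
t 11.58 ang 8.51 spin/4 0.05 then shift/20mm [ 0.   -0.69  6.76] (old frame [ 0.01 -0.69  6.76] )
```

Call:
{"api": "send_rows", "payload": {"commands": "85 0 -0.68 0.3 0; 85 0 0 0.9 0; 85 0 0 0.9 0; 85 0 0 0.9 0; 85 0 0 0.9 0; 85 0 0 0.9 0; 85 0 0 0.9 0; 85 0 0 0.7 0; 85 0 0 0.36 0; 85 0 0 0 0; 85 0 0 0 0; 85 0 0 0 0", "grip_force": 20}}

```text
t: 12.58
tcp_pos: [0.4574, 0.3307, 0.0838]
tool_rot: [0.997, 0.075, 0.001, -0.0]
force: [-0.6, -0.1, 0.1]
finger_gap: 0.993
gripper_force: 0.0
```

Call:
{"api": "send_rows", "payload": {"commands": "40 0 0 0 0; 40 0 0 0 0; 40 0 0 0 0; 30 0 0 0 0; 20 0 0 0 0; 20 0 0 0 0; 20 0 0 0 0; 20 0 0 0 0; 20 0 0 0 0", "grip_force": 20}}

```text
t: 13.33
tcp_pos: [0.4571, 0.3295, 0.0839]
tool_rot: [0.997, 0.075, 0.0, 0.001]
force: [-0.1, -4.5, 6.1]
finger_gap: 0.436
gripper_force: 21.4
```

Call:
{"api": "send_rows", "payload": {"commands": "20 0 0 -0.2 0; 20 0 0 -0.4 0; 20 0 0 -0.6 0; 20 0 0 -0.8 0; 20 0 0 -1 0; 20 0 0 -1 0; 20 0 0 -1 0; 20 0 0 -1 0; 20 0 0 -0.5 0; 20 0 0 0 0; 20 0 0 0 0; 20 0 0 0 0"}}

```text
t: 14.33
tcp_pos: [0.4557, 0.3299, 0.2118]
tool_rot: [0.997, 0.075, -0.001, 0.0]
force: [1.0, 0.5, -3.4]
finger_gap: 0.439
gripper_force: 20.8
```

```bash
python3 -c "
from h import *
w=snap('wrist','w6.png'); s=snap('side','s6.png'); r=readout.sense(); print(r['tcp_pos'],r['force'],r['ft_torque'])
g=r['tcp_pos']+[0,0,.011]
print(proj(s,[g])); x,y=proj(s,[g])[0].astype(int)
a=cv2.imread('pics/s6.png')[max(y-70,0):y+110,max(x-90,0):x+90]
b=cv2.imread('pics/w6.png')
o=np.zeros((400,800,3),np.uint8); a=cv2.resize(a,(400,400)); o[:,:400]=a; o[:300,400:]=cv2.resize(b,(400,300)); cv2.imwrite('pics/both.png',o)
"
```

```text
[0.45583233 0.32981772 0.21155248] [-0.05913289 -0.2805308  -3.03369862] [-0.05252991  0.06528337  0.00191887]
[[238.72080096 149.42186242]]
```

View pics/both.png

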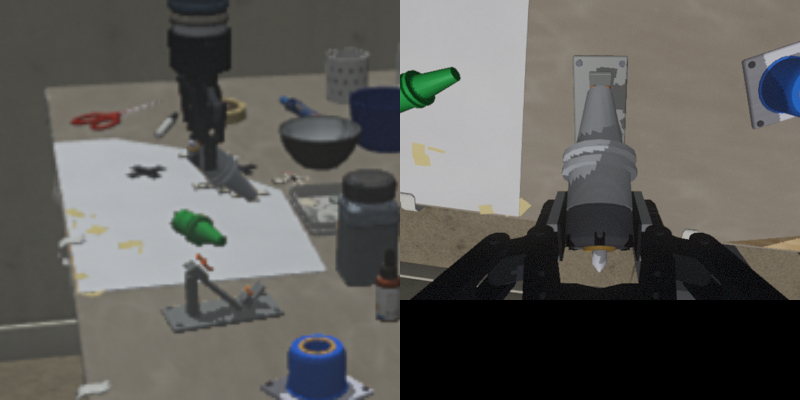

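The holder is held, still at about 45° (tip ahead along tool +x). I'll pivot it upright in the pads by pressing its tip gently against the stand's side, in an arc.

```bash
cat >> h.py <<'E'
def tilt(show=True):
    # holder tilt from the orange collet ring's centre (axis z~102) in the wrist image
    s=snap('wrist'); r=readout.sense(); R=Ro.from_quat(r['tool_rot']).as_matrix(); g=r['tcp_pos']-.011*R[:,2]
    h=cv2.cvtColor(s['pixels'],cv2.COLOR_RGB2HSV).astype(int)
    m=((h[...,0]>8)&(h[...,0]<28)&(h[...,1]>110)); m[:,:240]=0; m[:,400:]=0; m[:200]=0
    n,l,st,c=cv2.connectedComponentsWithStats(m.astype(np.uint8))
    for i in range(1,n):
        if st[i,4]>25: print('blob',st[i],c[i].round(1))
    for a in range(-10,61,10):
        t=np.radians(a); print(a,proj(s,[g+.014*(-np.sin(t)*R[:,0]-np.cos(t)*R[:,2]),g+.028*(-np.sin(t)*R[:,0]-np.cos(t)*R[:,2])]).round(0).tolist(),end='; ')
    print()
E
python3 -c "
from h import *
tilt(); plan(.432,.0803,.2116,8.5)"
```

```text
blob [293 392  52  11 364] [318.5 396.9]
-10 [[319.0, 368.0], [319.0, 390.0]]; 0 [[319.0, 375.0], [319.0, 405.0]]; 10 [[319.0, 380.0], [319.0, 418.0]]; 20 [[319.0, 385.0], [319.0, 427.0]]; 30 [[319.0, 389.0], [319.0, 433.0]]; 40 [[319.0, 391.0], [319.0, 436.0]]; 50 [[319.0, 392.0], [319.0, 437.0]]; 60 [[319.0, 391.0], [319.0, 434.0]]; 
t 14.48 ang 8.58 spin/4 0.02 then shift/20mm [-3.03 12.17  0.  ] (old frame [-3.05 12.16  0.02] )
```

Call:
{"api": "send_rows", "payload": {"commands": "20 -0.2 0.4 0 0; 20 -0.24 0.7 0 0; 20 -0.24 0.95 0 0; 20 -0.24 0.95 0 0; 20 -0.24 0.95 0 0; 20 -0.24 0.95 0 0; 20 -0.24 0.95 0 0; 20 -0.24 0.95 0 0; 20 -0.24 0.95 0 0; 20 -0.24 0.95 0 0; 20 -0.24 0.95 0 0; 20 -0.24 0.95 0 0; 20 -0.2 0.95 0 0; 20 0 0.7 0 0; 20 0 0.4 0 0; 20 0 0 0 0"}}

```text
t: 15.82
tcp_pos: [0.4348, 0.0695, 0.2131]
tool_rot: [0.997, 0.074, 0.0, 0.0]
force: [0.2, 0.5, -2.9]
finger_gap: 0.442
gripper_force: 20.9
```

Call:
{"api": "send_rows", "payload": {"commands": "20 0 0 0.4 0; 20 0 0 0.8 0; 20 0 0 0.8 0; 20 0 0 0.8 0; 20 0 0 0.8 0; 20 0 0 0.8 0; 20 0 0 0.8 0; 20 0 0 0.3 0; 20 0 0 0 0; 20 0 0 0 0"}}

```text
t: 16.65
tcp_pos: [0.4344, 0.0716, 0.1029]
tool_rot: [0.997, 0.075, -0.0, -0.0]
force: [0.6, 0.1, -3.0]
finger_gap: 0.437
gripper_force: 20.8
```

```bash
python3 -c "
from h import *
tilt(); plan(.432,.0803,.101,8.5)"
```

```text
blob [293 393  52  10 356] [318.9 396.9]
-10 [[320.0, 368.0], [320.0, 391.0]]; 0 [[320.0, 375.0], [320.0, 406.0]]; 10 [[320.0, 381.0], [320.0, 418.0]]; 20 [[320.0, 385.0], [320.0, 427.0]]; 30 [[320.0, 389.0], [320.0, 434.0]]; 40 [[320.0, 391.0], [320.0, 437.0]]; 50 [[320.0, 392.0], [320.0, 437.0]]; 60 [[320.0, 391.0], [320.0, 434.0]]; 
t 16.7 ang 8.62 spin/4 0.03 then shift/20mm [-0.07 -0.46  0.12] (old frame [-0.07 -0.46  0.12] )
```

Call:
{"api": "send_rows", "payload": {"commands": "20 0 -0.46 0.3 0; 20 0 0 0.35 0; 20 0.3 0 0 0; 20 0.3 0 0 0; 20 0 0 0 0; 20 0 0 0 0"}}

```text
t: 17.2
tcp_pos: [0.4462, 0.0818, 0.0903]
tool_rot: [0.997, 0.075, 0.001, 0.0]
force: [-0.6, 0.2, -3.9]
finger_gap: 0.439
gripper_force: 20.9
```

```bash
python3 -c "
from h import *
plan(.548,.0975,.09,8.5); print(readout.sense()['force'])"
```

```text
t 17.2 ang 8.59 spin/4 0.02 then shift/20mm [ 5.15 -0.02  0.02] (old frame [ 5.15 -0.01  0.02] )
[-0.56729949  0.20987199 -3.93852957]
```

Call:
{"api": "send_rows", "payload": {"commands": "20 0.27 0 -0.27 0; 20 0.27 0 -0.27 0; 20 0 0 0 0"}}

```text
t: 17.45
tcp_pos: [0.4563, 0.0836, 0.1019]
tool_rot: [0.997, 0.075, 0.0, 0.0]
force: [-2.0, -0.0, -3.2]
finger_gap: 0.436
gripper_force: 21.3
```

Call:
{"api": "send_rows", "payload": {"commands": "20 0.31 0 -0.23 0; 20 0.31 0 -0.23 0; 20 0 0 0 0"}}

```text
t: 17.7
tcp_pos: [0.4695, 0.0855, 0.1111]
tool_rot: [0.997, 0.075, 0.001, 0.0]
force: [-1.1, 0.5, -3.0]
finger_gap: 0.432
gripper_force: 21.5
```

```bash
python3 -c "
from h import *
tilt();plan(.548,.0975,.09,8.5); print(readout.sense()['force'])"
```

```text
blob [293 387  53  23 716] [319.  396.3]
-10 [[319.0, 368.0], [319.0, 391.0]]; 0 [[319.0, 375.0], [319.0, 406.0]]; 10 [[319.0, 381.0], [319.0, 418.0]]; 20 [[319.0, 386.0], [319.0, 427.0]]; 30 [[319.0, 389.0], [319.0, 434.0]]; 40 [[319.0, 391.0], [319.0, 437.0]]; 50 [[319.0, 392.0], [319.0, 437.0]]; 60 [[319.0, 391.0], [319.0, 434.0]]; 
t 17.75 ang 8.59 spin/4 0.02 then shift/20mm [ 3.99 -0.01  1.04] (old frame [ 3.99 -0.    1.05] )
[-1.44083876  0.18520754 -3.33274231]
```

The pivoting works, with a contact force of 1–2 N. Continuing the arc.

Call:
{"api": "send_rows", "payload": {"commands": "20 0.345 0 -0.17 0; 20 0.345 0 -0.17 0; 20 0 0 0 0"}}

```text
t: 18.0
tcp_pos: [0.484, 0.0876, 0.1177]
tool_rot: [0.997, 0.075, 0.002, 0.0]
force: [-2.0, 0.9, -2.7]
finger_gap: 0.439
gripper_force: 21.5
```

Call:
{"api": "send_rows", "payload": {"commands": "20 0.26 0 -0.08 0; 20 0.26 0 -0.08 0; 20 0 0 0 0; 20 0 0 0 0"}}

```text
t: 18.33
tcp_pos: [0.4928, 0.0891, 0.1202]
tool_rot: [0.997, 0.075, 0.001, 0.0]
force: [-1.4, 0.1, -2.8]
finger_gap: 0.439
gripper_force: 21.4
```

```bash
python3 -c "
from h import *
tilt();plan(.548,.0975,.09,8.5); print(readout.sense()['force'])"
```

```text
blob [295 200  44   6 196] [316.7 202. ]
blob [ 292  379   55   35 1044] [319.  393.4]
-10 [[319.0, 368.0], [319.0, 391.0]]; 0 [[319.0, 375.0], [319.0, 406.0]]; 10 [[319.0, 381.0], [319.0, 418.0]]; 20 [[319.0, 385.0], [319.0, 427.0]]; 30 [[319.0, 389.0], [319.0, 434.0]]; 40 [[319.0, 391.0], [319.0, 437.0]]; 50 [[319.0, 392.0], [319.0, 437.0]]; 60 [[319.0, 391.0], [319.0, 434.0]]; 
t 18.38 ang 8.58 spin/4 0.02 then shift/20mm [ 2.8  -0.01  1.51] (old frame [ 2.79 -0.01  1.51] )
[-2.02042252  1.22789477 -3.38657129]
```

Call:
{"api": "send_rows", "payload": {"commands": "20 0.25 0 -0.05 0; 20 0.26 0 -0.05 0; 20 0 0 0 0; 20 0 0 0 0"}}

```text
t: 18.72
tcp_pos: [0.5027, 0.0906, 0.1222]
tool_rot: [0.997, 0.075, 0.001, -0.0]
force: [-1.6, 0.7, -3.1]
finger_gap: 0.437
gripper_force: 21.5
```

```bash
python3 -c "
from h import *
tilt();plan(.548,.0975,.09,8.5); print(readout.sense()['force'])"
```

```text
blob [278 200  79  25 755] [316.9 213.3]
blob [ 292  375   55   40 1165] [319.  391.5]
-10 [[319.0, 368.0], [319.0, 391.0]]; 0 [[319.0, 375.0], [319.0, 406.0]]; 10 [[319.0, 381.0], [319.0, 418.0]]; 20 [[319.0, 386.0], [319.0, 427.0]]; 30 [[319.0, 389.0], [319.0, 434.0]]; 40 [[319.0, 391.0], [319.0, 437.0]]; 50 [[319.0, 392.0], [319.0, 437.0]]; 60 [[319.0, 391.0], [319.0, 434.0]]; 
t 18.77 ang 8.58 spin/4 0.02 then shift/20mm [ 2.3  -0.01  1.61] (old frame [ 2.29 -0.    1.61] )
[-2.35311082  1.24481958 -2.92337789]
```

```bash
cat > ring.py <<'E'
from h import *
s=snap('wrist'); r=readout.sense(); R=Ro.from_quat(r['tool_rot']).as_matrix(); g=r['tcp_pos']-.011*R[:,2]
ph=np.linspace(0,2*np.pi,60)
for zr in(.014,.010):
  for a in (-10,-5,0,5,10,20):
    t=np.radians(a); ax=-np.sin(t)*R[:,0]-np.cos(t)*R[:,2]; e1=R[:,1]; e2=np.cross(ax,e1)
    p=proj(s,g+zr*ax+.0095*(np.cos(ph)[:,None]*e1+np.sin(ph)[:,None]*e2)); d=np.ptp(p,axis=0)
    print(zr,a,'top',p[:,1].min().round(1),'w',d[0].round(1),'h',d[1].round(1),'ratio',(d[1]/d[0]).round(3))
E
python3 ring.py
```

```text
0.014 -10 top 340.0 w 59.7 h 55.7 ratio 0.932
0.014 -5 top 344.8 w 59.6 h 52.8 ratio 0.886
0.014 0 top 349.6 w 59.5 h 49.5 ratio 0.832
0.014 5 top 354.5 w 59.3 h 45.7 ratio 0.771
0.014 10 top 359.4 w 59.0 h 41.5 ratio 0.703
0.014 20 top 368.8 w 58.4 h 32.1 ratio 0.55
0.01 -10 top 335.1 w 58.0 h 54.2 ratio 0.935
0.01 -5 top 338.7 w 57.9 h 51.6 ratio 0.891
0.01 0 top 342.5 w 57.8 h 48.5 ratio 0.839
0.01 5 top 346.3 w 57.7 h 45.0 ratio 0.78
0.01 10 top 350.2 w 57.5 h 41.1 ratio 0.715
0.01 20 top 357.9 w 57.1 h 32.4 ratio 0.567
```

Call:
{"api": "send_rows", "payload": {"commands": "20 -0.1 0 -0.1 0; 20 0 0 -0.5 0; 20 0 0 -0.7 0; 20 0 0 -0.6 0; 20 0 0 -0.3 0; 20 0 0 0 0; 20 0 0 0 0"}}

```text
t: 19.4
tcp_pos: [0.5005, 0.0901, 0.1668]
tool_rot: [0.997, 0.075, 0.001, 0.0]
force: [0.5, 0.0, -3.4]
finger_gap: 0.439
gripper_force: 21.5
```

```bash
cat > side.py <<'E'
from h import *
s=snap('side'); r=readout.sense(); R=Ro.from_quat(r['tool_rot']).as_matrix(); g=r['tcp_pos']-.011*R[:,2]
for a in(-5,0,5,10):
    t=np.radians(a); ax=-np.sin(t)*R[:,0]-np.cos(t)*R[:,2]; print(a,'small end, gauge, grip, tip',proj(s,[g-.088*ax,g-.04*ax,g,g+.028*ax]).round(1).tolist())
h=cv2.cvtColor(s['pixels'],cv2.COLOR_RGB2HSV); x,y=proj(s,[g])[0].astype(int)
for v in range(y-2,y+60,2): print(v,' '.join('%2d/%3d'%(h[v,u,1]//4,h[v,u,2]) for u in range(x-22,x+26,2)))
print('u from',x-22)
E
python3 side.py; python3 ring.py | head -6 | tail -4; python3 -c "
from h import *
tilt()"
```

```text
-5 small end, gauge, grip, tip [[268.5, 230.5], [269.9, 213.0], [271.0, 198.1], [271.8, 187.5]]
0 small end, gauge, grip, tip [[271.4, 230.2], [271.2, 212.9], [271.0, 198.1], [270.8, 187.6]]
5 small end, gauge, grip, tip [[274.3, 229.6], [272.5, 212.6], [271.0, 198.1], [269.9, 187.7]]
10 small end, gauge, grip, tip [[277.2, 228.7], [273.8, 212.3], [271.0, 198.1], [268.9, 188.0]]
196  2/186  2/184  2/186  2/184  2/184  2/184  2/186  2/100  5/ 46  4/ 49  3/ 39  2/ 54  4/ 66  3/ 39  4/ 42  3/ 35  2/179  2/182  2/181  2/180  2/181  2/182  0/149  7/118
198  2/186  2/185  2/183  2/184  2/184  2/183  2/183  2/180  4/ 46  4/ 47  2/ 48  3/ 55  4/ 65  5/ 39  4/ 41  3/ 35  2/181  2/182  2/181  2/181  2/180  2/181  2/184  5/128
200  2/185  2/185  2/184  2/184  2/183  2/183  2/184  2/188  3/ 52  1/ 46  2/ 47  3/ 56  4/ 65  1/ 39  1/ 41  2/ 32  2/184  2/186  2/185  2/185  2/184  2/183  2/184  2/145
202  2/186  2/186  2/187  2/186  2/187  2/187  2/187  2/189  4/ 66  4/ 76  4/ 67  5/ 74  3/ 66  1/ 38  6/ 42  1/ 35  0/116  2/118  4/118  5/117  6/115  8/113  7/119  7/116
204  2/186  2/164  3/151  1/13
[... 4444 characters left out ...]
6  7/118  7/119  7/121  7/118  7/117  7/117  7/117  7/119  7/119  8/120  4/ 82  5/102  5/168  5/192  4/192 13/148 41/ 98 37/ 81 35/ 80 35/ 80 35/ 80 35/ 80 36/ 78 35/ 78
u from 248
0.014 0 top 349.6 w 59.3 h 49.4 ratio 0.833
0.014 5 top 354.4 w 59.1 h 45.6 ratio 0.772
0.014 10 top 359.3 w 58.8 h 41.4 ratio 0.704
0.014 20 top 368.7 w 58.2 h 32.1 ratio 0.551
blob [ 292  375   55   40 1163] [319.  391.7]
-10 [[319.0, 368.0], [319.0, 390.0]]; 0 [[319.0, 375.0], [319.0, 405.0]]; 10 [[319.0, 381.0], [319.0, 418.0]]; 20 [[319.0, 385.0], [319.0, 427.0]]; 30 [[319.0, 389.0], [319.0, 433.0]]; 40 [[319.0, 391.0], [319.0, 436.0]]; 50 [[319.0, 392.0], [319.0, 436.0]]; 60 [[319.0, 391.0], [319.0, 434.0]];
```

The side view's numbers put the holder about 6–8° from upright, small end forward at (274,229). That is close enough to enter the mouth, and I'll straighten it in the cone.

```bash
python3 -c "
from h import *
a=np.radians(8.6); plan(.548-.009*np.cos(a),.0975-.009*np.sin(a),.1668)"
```

```text
t 19.55 ang 8.58 spin/4 0.0 then shift/20mm [ 2.    0.   -0.06] (old frame [ 2.    0.   -0.06] )
```

Call:
{"api": "send_rows", "payload": {"commands": "20 0.3 0 0 0; 20 0.5 0 0 0; 20 0.6 0 0 0; 20 0.4 0 0 0; 20 0.2 0 0 0; 20 0 0 0 0; 20 0 0 0.4 0; 20 0 0 0.4 0; 20 0 0 0.4 0; 20 0 0 0.2 0; 20 0 0 0 0; 20 0 0 0 0"}}

```text
t: 20.55
tcp_pos: [0.539, 0.0961, 0.1376]
tool_rot: [0.997, 0.075, -0.001, -0.0]
force: [0.2, 0.2, -2.2]
finger_gap: 0.437
gripper_force: 21.4
```

```bash
python3 -c "
from h import *
plan(.548,.0975,.1668);print(readout.sense()['force'])"
```

```text
t 20.55 ang 8.59 spin/4 0.0 then shift/20mm [ 0.45  0.   -1.46] (old frame [ 0.45 -0.   -1.46] )
[ 0.18446857  0.19232396 -2.18709607]
```

Call:
{"api": "send_rows", "payload": {"commands": "20 0 0 0.2 0; 20 0 0 0.2 0; 20 0 0 0 0"}}

```text
t: 20.8
tcp_pos: [0.5401, 0.0963, 0.1298]
tool_rot: [0.997, 0.075, 0.001, -0.0]
force: [2.0, 0.7, -4.8]
finger_gap: 0.436
gripper_force: 21.5
```

Call:
{"api": "send_rows", "payload": {"commands": "20 0 0 0.2 0; 20 0 0 0.1 0; 20 0 0 0 0"}}

```text
t: 21.05
tcp_pos: [0.5409, 0.0964, 0.1242]
tool_rot: [0.997, 0.075, 0.002, -0.0]
force: [3.5, 1.1, -3.3]
finger_gap: 0.437
gripper_force: 21.4
```

Call:
{"api": "send_rows", "payload": {"commands": "20 0.2 0.0 0 0; 20 0 0 0 0; 20 0 0 0 0"}}

```text
t: 21.3
tcp_pos: [0.5425, 0.0967, 0.1237]
tool_rot: [0.997, 0.075, -0.001, 0.0]
force: [0.1, 0.3, -3.1]
finger_gap: 0.438
gripper_force: 21.5
```

Call:
{"api": "send_rows", "payload": {"commands": "20 0.1 0 0.2 0; 20 0 0 0.2 0; 20 0 0 0 0"}}

```text
t: 21.55
tcp_pos: [0.5445, 0.0971, 0.115]
tool_rot: [0.997, 0.075, -0.001, -0.0]
force: [0.1, 0.7, -3.3]
finger_gap: 0.436
gripper_force: 21.5
```

Call:
{"api": "send_rows", "payload": {"commands": "20 0.09 0 0.15 0; 20 0.05 0 0.15 0; 20 0 0 0 0"}}

```text
t: 21.8
tcp_pos: [0.5474, 0.0975, 0.1093]
tool_rot: [0.997, 0.075, -0.001, -0.0]
force: [-1.3, 0.7, -3.2]
finger_gap: 0.435
gripper_force: 21.5
```

Call:
{"api": "send_rows", "payload": {"commands": "20 0.03 0 0.15 0; 20 0 0 0.15 0; 20 0 0 0 0"}}

```text
t: 22.05
tcp_pos: [0.548, 0.0978, 0.1036]
tool_rot: [0.997, 0.075, -0.001, -0.0]
force: [-2.4, 0.8, -3.7]
finger_gap: 0.435
gripper_force: 21.5
```

```bash
python3 -c "
from h import *
plan(.548,.0975,.093);print(readout.sense()['force'],readout.sense()['ft_torque'])
tilt()"
```

```text
t 22.05 ang 8.58 spin/4 0.0 then shift/20mm [-0.    0.02  0.53] (old frame [-0.    0.02  0.53] )
[-2.41155537  0.76712015 -3.65328328] [0.21724005 0.48195623 0.00537576]
blob [274 245  88  34 809] [316.7 256.4]
blob [ 292  374   54   41 1167] [318.9 391. ]
-10 [[319.0, 368.0], [319.0, 391.0]]; 0 [[319.0, 375.0], [319.0, 406.0]]; 10 [[319.0, 381.0], [319.0, 418.0]]; 20 [[319.0, 386.0], [319.0, 427.0]]; 30 [[319.0, 389.0], [319.0, 434.0]]; 40 [[319.0, 391.0], [319.0, 437.0]]; 50 [[319.0, 392.0], [319.0, 437.0]]; 60 [[319.0, 391.0], [319.0, 434.0]];
```

Call:
{"api": "send_rows", "payload": {"commands": "20 0 0 0.1 0; 20 0 0 0.1 0; 20 0 0 0 0; 20 0 0 0 0"}}

```text
t: 22.43
tcp_pos: [0.5499, 0.098, 0.1007]
tool_rot: [0.997, 0.075, 0.001, -0.0]
force: [0.6, 3.5, 1.8]
finger_gap: 0.44
gripper_force: 22.2
```

Call:
{"api": "send_rows", "payload": {"commands": "20 0 0 0.1 0; 20 0 0 0.1 0; 20 0 0 0 0; 20 0 0 0 0"}}

```text
t: 22.77
tcp_pos: [0.5517, 0.0983, 0.0975]
tool_rot: [0.997, 0.074, 0.003, -0.0]
force: [2.3, 4.4, 5.8]
finger_gap: 0.439
gripper_force: 22.9
```

```bash
python3 -c "
from h import *
plan(.548,.0975,.093);print(readout.sense()['force'],readout.sense()['ft_torque'])
tilt()"
```

```text
t 22.77 ang 8.54 spin/4 0.0 then shift/20mm [-0.19  0.01  0.23] (old frame [-0.19  0.01  0.22] )
[2.28817559 4.38865268 5.77711771] [ 0.97727975  0.00426418 -0.05252145]
blob [279 258  74  20 245] [315.2 263.4]
blob [ 292  373   55   43 1231] [318.9 390.2]
-10 [[319.0, 368.0], [319.0, 391.0]]; 0 [[319.0, 375.0], [319.0, 406.0]]; 10 [[319.0, 381.0], [319.0, 418.0]]; 20 [[319.0, 385.0], [319.0, 427.0]]; 30 [[319.0, 389.0], [319.0, 434.0]]; 40 [[319.0, 391.0], [319.0, 437.0]]; 50 [[319.0, 392.0], [319.0, 437.0]]; 60 [[319.0, 391.0], [319.0, 434.0]];
```

Call:
{"api": "send_rows", "payload": {"commands": "20 0.12 -0.06 0 0; 20 0 -0.04 0 0; 20 0 0 0 0; 20 0 0 0 0"}}

```text
t: 23.15
tcp_pos: [0.5521, 0.0991, 0.0966]
tool_rot: [0.997, 0.075, 0.001, 0.001]
force: [0.6, -2.8, 5.2]
finger_gap: 0.441
gripper_force: 22.5
```

Call:
{"api": "send_rows", "payload": {"commands": "20 0 0 0.1 0; 20 0 0 0.1 0; 20 0 0 0 0; 20 0 0 0 0"}}

```text
t: 23.48
tcp_pos: [0.5537, 0.0994, 0.0934]
tool_rot: [0.997, 0.075, 0.003, 0.0]
force: [2.5, -0.6, 7.9]
finger_gap: 0.439
gripper_force: 23.1
```

```bash
python3 -c "
from h import *
plan(.548,.0975,.093);print(readout.sense()['force'],readout.sense()['ft_torque'])
tilt()"
```

```text
t 23.48 ang 8.57 spin/4 0.0 then shift/20mm [-0.29  0.05  0.02] (old frame [-0.29  0.05  0.02] )
[ 2.48145243 -0.64539133  7.88944058] [-0.24556706 -0.1116702   0.04285683]
blob [ 292  371   55   45 1267] [319.  389.7]
-10 [[319.0, 368.0], [319.0, 391.0]]; 0 [[319.0, 375.0], [319.0, 405.0]]; 10 [[319.0, 381.0], [319.0, 418.0]]; 20 [[319.0, 385.0], [319.0, 427.0]]; 30 [[319.0, 389.0], [319.0, 433.0]]; 40 [[319.0, 391.0], [319.0, 437.0]]; 50 [[319.0, 392.0], [319.0, 437.0]]; 60 [[319.0, 391.0], [319.0, 434.0]];
```

Call:
{"api": "send_rows", "payload": {"commands": "20 0.1 0 0 0; 20 0 0 0 0; 20 0 0 0 0"}}

```text
t: 23.78
tcp_pos: [0.554, 0.0994, 0.0933]
tool_rot: [0.997, 0.075, 0.001, 0.001]
force: [0.8, -2.7, 9.9]
finger_gap: 0.439
gripper_force: 23.2
```

Call:
{"api": "send_rows", "payload": {"commands": "20 0 0 0.1 0; 20 0 0 0.05 0; 20 0 0 0 0; 20 0 0 0 0"}}

```text
t: 24.12
tcp_pos: [0.5545, 0.0995, 0.0924]
tool_rot: [0.997, 0.075, 0.002, 0.001]
force: [-3.4, -3.2, 23.2]
finger_gap: 0.439
gripper_force: 24.7
```

```bash
python3 -c "
from h import *
plan(.548,.0975,.093);print(readout.sense()['force'],readout.sense()['ft_torque'])
tilt()"; python3 side.py | tail -32 | sed -n 3,24p
```

```text
t 24.12 ang 8.6 spin/4 0.0 then shift/20mm [-0.33  0.05 -0.03] (old frame [-0.33  0.05 -0.03] )
[-3.40597493 -3.20693079 23.24898619] [-0.56588821  0.68978121 -0.01068299]
blob [ 292  373   55   44 1279] [319. 391.]
-10 [[319.0, 368.0], [319.0, 391.0]]; 0 [[319.0, 375.0], [319.0, 406.0]]; 10 [[319.0, 381.0], [319.0, 418.0]]; 20 [[319.0, 385.0], [319.0, 427.0]]; 30 [[319.0, 389.0], [319.0, 434.0]]; 40 [[319.0, 391.0], [319.0, 437.0]]; 50 [[319.0, 392.0], [319.0, 437.0]]; 60 [[319.0, 391.0], [319.0, 434.0]]; 
223  8/119  7/118  7/117  8/117  8/117  7/118  8/118  5/ 99  4/ 54  4/ 48  2/ 45  2/ 53  4/ 65  0/ 37  0/ 37  3/ 44  8/121  7/118  8/118  7/115  8/116  8/118  7/119  7/124
225  8/118  7/117  8/118  7/116  7/116  8/118  7/117  7/101  4/ 73  3/ 73  4/ 77  3/ 62  4/ 66  0/ 38  1/ 37  2/ 45  7/121  7/119  8/119  7/120  8/120  7/122  7/123  7/124
227  7/117  7/118  7/118  7/117  7/117  7/116  9/117  0/ 97  4/ 71  4/ 74  3/ 73  4/ 62  3/ 66  1/ 35  1/ 38  4/ 45  7/122  7/121  7/123  6/122  7/117  7/119  8/118  8/120
229  7/117  7/118  7/119  8/118  7/117  8/116  7/119  5/119  3/ 69  4/ 
[... 2496 characters left out ...]
1/ 79  6/113
259  7/120  8/121  0/ 80  4/ 81  4/103  3/111  4/112  4/109 13/102 26/ 88 28/ 91 28/ 89 26/ 88 18/ 94  4/108  4/109  4/114  5/113  4/ 95  3/ 82  1/ 76  7/117  8/121  7/118
261  7/118  8/119  8/121  7/116  0/ 83  5/ 90  4/111  4/113  4/115  3/114  4/113  4/114  4/115  4/115  4/114  5/108  4/ 85  2/ 76  6/110  8/124  7/120  8/121  8/120  8/119
263  7/120  7/118  7/120  8/120  8/121  7/114  4/ 79  5/101  4/112  3/ 67  3/ 55  4/112  4/112  4/ 98  5/ 82  1/ 76  7/117  8/122  7/123  7/122  7/121  8/121  7/119  8/119
265  7/121  8/120  7/119  7/119  7/117  8/119  7/117  0/ 82  5/ 85  4/107  5/102  5/ 90  3/ 79  7/111  8/118  7/123  7/123  7/122  7/124  7/122  7/122  8/120  7/121  7/120
```

Upward force is 26 N and the flange is right above the stand's top, so it is seated. Ease off, release and check.

Call:
{"api": "send_rows", "payload": {"commands": "20 0 0 -0.1 0; 38 0 0 0 0; 42 0 0 0 0; 48 0 0 0 0; 55 0 0 0 0; 60 0 0 0 0; 65 0 0 0 0; 70 0 0 0 0; 70 0 0 0 0"}}

```text
t: 24.97
tcp_pos: [0.5527, 0.1003, 0.0909]
tool_rot: [0.997, 0.075, -0.0, -0.0]
force: [0.1, -0.6, 0.4]
finger_gap: 0.82
gripper_force: 0.0
```

```bash
python3 -c "
from h import *
plan(.548,.0975,.2);r=readout.sense();print(r['force'],r['finger_gap'])
tilt()"
```

```text
t 24.97 ang 8.59 spin/4 0.0 then shift/20mm [-0.25  0.11 -5.45] (old frame [-0.26  0.1  -5.45] )
[ 0.11316088 -0.55929524  0.38183493] 0.8199171218341905
blob [ 295  372   56   45 1308] [322.4 390.7]
-10 [[319.0, 368.0], [319.0, 391.0]]; 0 [[319.0, 375.0], [319.0, 406.0]]; 10 [[319.0, 381.0], [319.0, 418.0]]; 20 [[319.0, 385.0], [319.0, 427.0]]; 30 [[319.0, 389.0], [319.0, 434.0]]; 40 [[319.0, 391.0], [319.0, 437.0]]; 50 [[319.0, 392.0], [319.0, 437.0]]; 60 [[319.0, 391.0], [319.0, 434.0]];
```

Call:
{"api": "send_rows", "payload": {"commands": "75 0 0 -0.4 0; 80 0 0 -0.8 0; 85 0 0 -1 0; 85 0 0 -1 0; 85 0 0 -1 0; 85 -0.5 0 -1 0; 85 -1 0 -1 0; 85 -1 0 -1 0; 85 -1 0 -0.5 0; 85 -0.5 0 0 0; 85 0 0 0 0; 85 0 0 0 0"}}

```text
t: 26.02
tcp_pos: [0.4738, 0.0883, 0.2451]
tool_rot: [0.997, 0.075, 0.0, -0.0]
force: [0.7, -0.5, -0.8]
finger_gap: 0.998
gripper_force: 0.0
```

```bash
cat > chk.py <<'E'
from h import *
for n in('wrist','top'):
    s=snap(n,'end_%s.png'%n); h=cv2.cvtColor(s['pixels'],cv2.COLOR_RGB2HSV).astype(int)
    g=proj(s,[[.55,.0985,.09]])[0]; print(n,s['eye'],g.round(0),'vertical axis px at z=.064,.118,.132',proj(s,[[.55,.0985,z] for z in(.064,.118,.132)]).round(1).tolist())
    yy,xx=np.mgrid[:480,:640]; near=np.hypot(xx-g[0],yy-g[1])<(110 if n=='wrist' else 28)
    for nm,m in(('orange',(h[...,0]>8)&(h[...,0]<28)&(h[...,1]>110)&near),('blue',(h[...,0]>100)&(h[...,0]<125)&(h[...,1]>110)&near)):
        k,l,st,c=cv2.connectedComponentsWithStats(m.astype(np.uint8))
        for i in range(1,k):
            if st[i,4]>(40 if n=='wrist' else 3):
                b=st[i]; u=(b[0]+(b[2]-1)/2,b[1]+(b[3]-1)/2)
                print(nm,b.tolist(),'world',onz(s,[u],.118 if nm=='orange' else .062)[0].round(4))
print(readout.sense()['tcp_pos'])
E
python3 chk.py
```

```text
wrist [0.55575544 0.10060839 0.37969042] [321. 110.] vertical axis px at z=.064,.118,.132 [[320.6, 109.0], [320.9, 110.8], [321.0, 111.4]]
orange [307, 99, 28, 30, 496] world [0.5484 0.0985 0.118 ]
blue [277, 65, 88, 91, 2745] world [0.5493 0.0984 0.062 ]
top [0.53729435 0.0741359  1.22149948] [311. 271.] vertical axis px at z=.064,.118,.132 [[310.9, 271.1], [310.4, 270.8], [310.2, 270.7]]
blue [298, 259, 26, 26, 214] world [0.5489 0.0994 0.062 ]
[0.47465096 0.0882633  0.24457251]
```

```bash
python3 -c "
from h import *
s=snap('side'); im=s['pixels']; h=cv2.cvtColor(im,cv2.COLOR_RGB2HSV)
for z in(.064,.066,.079,.118,.132): print(z,proj(s,[[.549,.0985,z],[.549,.0985-.023,z]]).round(1).tolist())
u=int(proj(s,[[.549,.0985,.1]])[0][0])
for v in range(198,246): print(v,[tuple(h[v,u+k].tolist()) for k in(-4,0,3)])
print(readout.sense()['t'])
"
```

```text
0.064 [[289.8, 235.7], [291.7, 239.8]]
0.066 [[289.8, 235.0], [291.7, 239.1]]
0.079 [[289.8, 230.5], [291.7, 234.5]]
0.118 [[289.8, 216.7], [291.8, 220.6]]
0.132 [[289.8, 211.7], [291.8, 215.5]]
198 [(105, 11, 181), (99, 10, 179), (105, 11, 183)]
199 [(105, 11, 183), (105, 11, 183), (105, 11, 185)]
200 [(109, 11, 184), (103, 10, 183), (105, 11, 183)]
201 [(100, 10, 149), (45, 4, 128), (30, 6, 120)]
202 [(21, 22, 116), (23, 27, 115), (21, 31, 117)]
203 [(18, 33, 115), (22, 32, 118), (24, 29, 122)]
204 [(21, 31, 116), (21, 30, 119), (23, 27, 121)]
205 [(21, 31, 117), (23, 28, 119), (21, 28, 119)]
206 [(21, 30, 118), (19, 30, 121), (21, 30, 120)]
207 [(23, 28, 118), (21, 27, 122), (21, 30, 119)]
208 [(21, 28, 119), (23, 27, 121), (21, 30, 119)]
209 [(23, 25, 122), (23, 28, 120), (21, 28, 118)]
210 [(21, 27, 124), (21, 29, 122), (21, 30, 121)]
211 [(21, 29, 122), (20, 25, 124), (23, 26, 119)]
212 [(18, 49, 104), (17, 20, 115), (0, 3, 84)]
213 [(11, 31, 65), (18, 51, 115), (19, 83, 110)]
214 [(113, 25, 81), (19, 108, 139), (19, 112, 107)]
215 [(111, 30, 85), (19, 149, 157), (20, 150, 133)
[... 828 characters left out ...]
8), (105, 19, 79)]
233 [(110, 17, 88), (103, 19, 93), (105, 18, 84)]
234 [(105, 19, 82), (102, 17, 77), (105, 14, 74)]
235 [(102, 13, 97), (100, 17, 89), (105, 18, 87)]
236 [(45, 6, 79), (102, 14, 94), (102, 14, 89)]
237 [(115, 22, 69), (45, 7, 74), (60, 3, 73)]
238 [(111, 154, 104), (113, 76, 87), (111, 48, 75)]
239 [(111, 169, 107), (110, 191, 184), (111, 167, 124)]
240 [(111, 154, 93), (111, 176, 133), (110, 168, 114)]
241 [(112, 148, 88), (111, 161, 106), (111, 161, 103)]
242 [(112, 142, 86), (111, 153, 95), (110, 155, 92)]
243 [(112, 141, 83), (112, 144, 83), (112, 143, 82)]
244 [(111, 146, 82), (111, 140, 82), (112, 142, 81)]
245 [(112, 143, 82), (111, 140, 82), (111, 145, 81)]
26.1667
```

The cutter top (row 212) and the flange's lower edge (row ~238) match the seated height, and the axis is centred within 1 mm. Handing in.

```bash
python3 -c "
from station import sign_off
print(sign_off())"
```

```text
the job is handed in; nothing more can be done
None
```

I handed the job in at about 26 s: in the last camera checks the holder stood upright in the blue stand's socket (centred within about 1 mm, tilt about 1°, at seated height) and the spanner lay flat in its cut-out, head in the wide pocket; the hand-in returned no verdict.

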